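Load the welding nest: slide the housing home and stand its tube

TASK

Slide the white housing along the metal deck of the blue nest, between the black guides, until it drops into the green-floored recess, and make sure it sits flat and square on the recess floor. Then stand the white tube from the table (not one from the bin) upright in the housing's bore, foot down, pushed in until its flange rests on the housing. Leave the blue tube, the steel horn and the bottle where they stand.

Things in the scene. Friction and masses are not known exactly. Their poses are not given: they have to be found in the camera images.
- nest: Fixed loading nest: blue base with bare metal deck, 190 mm (its x) by 355 mm (its y, -195 to +160), deck top 30 mm above the table. Origin on the table, z up; parts slide along +y. Slippery black guides 10 mm high on the deck: inner faces at x = +-47 from y = 23 to 147, flaring to x = +-70 at y = -37, and an end stop at y = 147. Deck from y = -195 to -37 is open.
- nest_pocket (a point): Centre of the recess floor (green): nest y = +85, 22 mm above the table, axes as the nest's. The recess is 94 mm (x) by 124 mm (y, from nest y 23 to 147) and 8 mm deep below the deck, bounded by the guides and the stop.
- housing: White plastic housing, a flat block 90 mm (its x) by 120 mm (its y) by 22 mm high, about 0.18 kg, with a round through bore of 32 mm in the middle and grey grooves on top (the two ends are alike). Origin at the centre of its underside, z up. It starts on the open deck, somewhat askew and off centre.
- housing_bore (a point): Centre of the mouth of the housing's bore, on its top face, 22 mm above its underside; axes as the housing's
- tube: White plastic tube standing on the table, 90 mm tall, 40 g: foot 28 mm in diameter, 18 mm long, chamfered end (fits the bore); flange 42 mm in diameter from 18 to 22 mm; shaft 26 mm in diameter up to 90 mm. Origin at the centre of the foot's underside, z up. Seated, the flange rests on the housing's top, the foot's end 4 mm above the housing's underside.
- blue_tube: Blue tube of the same shape as the white one, not to be used; origin at the centre of its underside
- horn: Stepped steel welding horn standing on the table, 44 mm in diameter, 105 mm tall; origin at the centre of its underside; leave it
- bottle: Clear plastic bottle with red cap, 60 mm in diameter, 150 mm tall; origin at the centre of its underside; leave it
Not all that is in view belongs to the job. What is shaped like the tube but orange is not meant.

How it is judged:
By the outcome, as a careful person would: the job done as asked, in the order asked, and still so for the second after the job is handed in, with the robot touching nothing.
It also fails if it takes over 64 s, if anything falls off the work surface, if the arm or the gripper's body presses on something with over 40 N, if the wrist force passes 120 N, or if a joint passes its speed limit or range.

ROBOT

A 6-joint arm with a two-finger parallel gripper is mounted at the origin on the work surface. World frame = base frame: x ahead of the robot, y to its left, z up, the work surface at z = 0. Lengths are in m, angles in rad, forces in N, time in s.
With the tool pointing down it reaches from about 0.3 to 0.75 m from the base axis. Payload 8.5 kg.
Tool frame: the origin (TCP) lies midway between the tips of the shut fingers; the grasp point (between the pads) lies 19 mm behind it; z points along the fingers, y is the direction in which the jaws open and shut (so a half turn about z gives the same grasp; the last joint's range is limited). The gripper opens to 85 mm and grips with 20 to 120 N. Pads are 22 mm wide; open, the fingers measure 114 mm over their backs; the gripper's body (76 mm by 85 mm) begins 54 mm behind the grasp point. The pads swing forward as they close: fully open they stand 13 mm farther back than shut.
Start: joints at [-1.414, 0.381, 1.297, -0, 1.464, -0.215], TCP at [0.2, -0.512, 0.207] pointing down, gripper open.
Joint ranges: [-3.11, 3.11], [-0.89, 2.33], [0.22, 2.48], [-1.42, 4.56], [0.17, 2.85], [-2.88, 2.88]. Speed limits (rad/s): [2.39, 2.39, 3.14, 3.14, 3.14, 3.14].

INTERFACE

Orientations are given as a unit quaternion [x, y, z, w].
In Python, from bench import sensors, eyes, job_done gives the robot as it stands. The module is installed in compiled form; this text tells all that it offers.
- The arm moves only by the tool jog_arm, never from a script. Its argument "series" is a list of rows, each an object of numbers: "tx", "ty", "tz": the shift along the world's x, y, z in m; "spin": the turn about the world's z in degrees; "jaw": the finger opening in m, from 0 to 0.0854. In form: [{"tx": .., "ty": .., "tz": .., "spin": .., "jaw": ..}, ...]. A call has 1 to 10 rows; each row shifts and turns the commanded pose from where the row before left it; what a row does not reach is not made up. A row lasts 1/12 s, in which the tool goes at most 41.7 mm and 7.16 degrees, less where a joint would pass 70% of its speed; a pose out of reach is approached as far as the arm can. A call with a gripper value outside its range is refused whole. The fingers move at their own pace and stop on an object; "squeeze" is the grip in N (left out, the last holds). Time passes only in rows, so rows that do not move let the fingers close. It gives the time, the measured TCP pose, the force and the opening at its end, in the units of the state.
- sensors.get_obs(): the state, without advancing time (a new reading comes with each control period).
- eyes.camera(name): name is "scene" or "top"; returns a dict with "frame" (384x512x3 uint8, red, green, blue), "intrinsics" (3x3 intrinsics, pixels), "pose" (4x4, takes a point from camera to world coordinates). Camera axes: x right, y down, z forward; pixel columns grow to the right and rows downward; lengths in m; the calibration is good to about 2 mm. A picture is of the moment at which its call begins. There is no depth.
- job_done(): hands the job in, once; it reports no verdict.
Trained networks look in a picture, given as the dict that the camera call returned (one of the last four; its "shot" number tells which), for a name from the list of things; names that differ only in an ending like _2 or _b are one class to them, and where a whole thing is asked for, a point or a joint stands for the part that bears it (a point fixed in the world has none). Each returns a list of dicts, best first, with "conf" (0 to 1); they miss things now and then, are a little off and sometimes report something else, mostly with a low value. They report only what shows in the picture. A call takes as long as a camera call. They do not tell look-alikes from the thing itself.
- eyes.find_in(picture, thing): "bbox" ([left, top, width, height] in pixels, round what is visible of it).
- eyes.silhouettes(picture, thing): "mask" (384x512 bool, what is visible of it) and "bbox" ([left, top, width, height] in pixels, round what is visible of it).
The state is a dict: "t": time; "qpos": joint angles; "dq": joint speeds; "effort": joint torques, N m; "tcp_pos": TCP position; "ee_rot": TCP orientation; "contact_force": force on the tool from outside, world axes, zero at the start; "moment": the same for the moment, N m; "gripper_width": opening from 0.0 (shut) to 1.0 (fully open).
Only numpy, scipy, OpenCV 4.12 (cv2) and the standard library are available. Lean on these libraries where they do the work, as an engineer would, in place of code of your own. Each camera call takes 0.05 s, during which the arm holds its last target. There are 200 camera calls.

## Working session

There is one attempt and no reset: what is moved stays moved. The work goes in short steps, Python scripts to look and compute and a tool call to move; the robot and the scene stay as the last step left them, time stands still between calls to the robot, and variables do not carry over. Pictures are saved under pics/ and viewed, about 8 in all and at most 12, crops included, and the job is handed in when it is done.

Besides the shell and the picture viewer there is one more tool, called by a JSON object that holds its "fn" and its "kwargs", one argument or row to a line. jog_arm: Moves the arm, as the interface text tells. Its arguments: {"type":"object","properties":{"series":{"type":"array"},"squeeze":{"type":"number"}},"required":["series"]}

```bash
mkdir -p pics; cat > h.py <<'E'
import numpy as np, cv2
from bench import sensors, eyes
def pix2w(p,uv,z):
    K=np.array(p["intrinsics"]);T=np.array(p["pose"])
    uv=np.atleast_2d(uv).astype(float)
    d=(np.linalg.inv(K)@np.c_[uv,np.ones(len(uv))].T).T@T[:3,:3].T
    o=T[:3,3]; return o+d*((z-o[2])/d[:,2])[:,None]
def w2pix(p,X):
    K=np.array(p["intrinsics"]);T=np.linalg.inv(np.array(p["pose"]))
    c=np.atleast_2d(X)@T[:3,:3].T+T[:3,3]; q=c@K.T; return q[:,:2]/q[:,2:]
def save(p,n,crop=None,s=1):
    im=p["frame"][:,:,::-1]
    if crop: l,t,w,h=crop; im=im[t:t+h,l:l+w]
    cv2.imwrite("pics/"+n,cv2.resize(im,None,fx=s,fy=s,interpolation=cv2.INTER_CUBIC))
E
python3 - <<'E'
from h import *
np.set_printoptions(precision=3,suppress=True)
a=eyes.camera("top");b=eyes.camera("scene")
im=np.vstack([a["frame"],b["frame"]])
save(a,"top0.png",s=1.5);save(b,"scene0.png",s=1.5)
for n,p in (("top",a),("scene",b)):
    print(n,np.array(p["pose"])[:3],np.array(p["intrinsics"])[0,0])
    for t in ["nest","housing","tube","blue_tube","horn","bottle"]:
        print(t,[(np.round(d["bbox"]).tolist(),round(d["conf"],2)) for d in eyes.find_in(p,t)[:5]])
o=sensors.get_obs();print(o)
E
```

```text
top [[-0.004 -0.995  0.104  0.443]
 [-1.     0.007  0.02  -0.004]
 [-0.021 -0.104 -0.994  1.136]] 428.9915771114806
nest [([179.0, 145.0, 143.0, 85.0], 0.68)]
housing [([253.0, 166.0, 46.0, 40.0], 0.66)]
tube [([389.0, 215.0, 18.0, 17.0], 0.54), ([356.0, 219.0, 18.0, 17.0], 0.5)]
blue_tube [([113.0, 242.0, 25.0, 15.0], 0.49)]
horn [([385.0, 144.0, 26.0, 25.0], 0.83)]
bottle [([97.0, 162.0, 37.0, 27.0], 0.91)]
scene [[-0.085  0.703 -0.706  1.131]
 [ 0.996  0.05  -0.07   0.067]
 [-0.014 -0.71  -0.705  0.671]] 360.934772719563
nest [([185.0, 176.0, 166.0, 82.0], 0.72)]
housing [([202.0, 191.0, 57.0, 34.0], 0.83)]
tube [([144.0, 154.0, 20.0, 34.0], 0.81), ([112.0, 157.0, 22.0, 26.0], 0.65), ([190.0, 179.0, 166.0, 80.0], 0.46)]
blue_tube [([380.0, 154.0, 21.0, 29.0], 0.83), ([405.0, 189.0, 39.0, 61.0], 0.42)]
horn [([75.0, 204.0, 30.0, 42.0], 0.65)]
bottle [([404.0, 191.0, 40.0, 59.0], 0.93)]
{'t': 0.7, 'qpos': array([-1.414,  0.381,  1.297,  0.   ,  1.464, -0.215]), 'dq': array([0.001, 0.   , 0.001, 0.001, 0.002, 0.   ]), 'effort': array([  0.004, -44.823, -23.143,   0.   ,   0.   ,  -0.   ]), 'tcp_pos': array([ 0.2  , -0.512,  0.207]), 'ee_rot': array([0.983, 0.185, 0.   , 0.   ]), 'contact_force': array([-0.365,  0.343,  0.461]), 'moment': array([ 0.068, -0.04 , -0.005]), 'gripper_width': 1.0030422971509279}
```

View pics/top0.png

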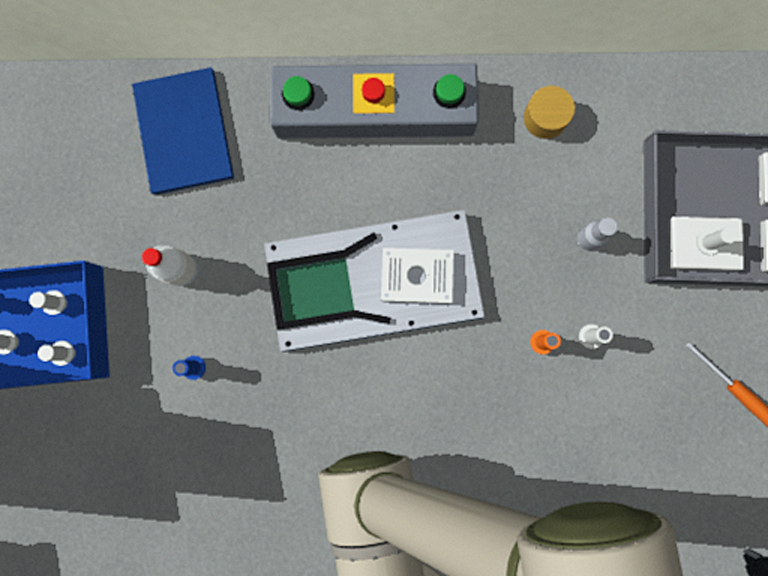

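View pics/scene0.png

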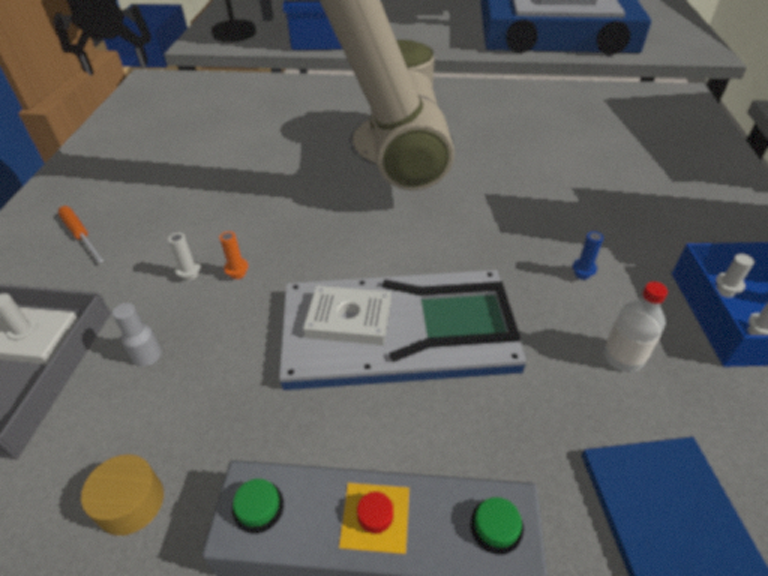

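The top view shows the nest with its +y running image-left and the recess at (315,290). The housing is at (417,275), the white tube at (595,335), and an orange look-alike at (545,342). In both pictures the right-hand white tube is the target. Next I'll work out the poses.

```bash
cat >> h.py <<'E'
from scipy.optimize import least_squares
def rot(a): return np.array([[np.cos(a),-np.sin(a)],[np.sin(a),np.cos(a)]])
def mask(p,t,near=None):
    r=eyes.silhouettes(p,t)
    if not r: return None
    if near is not None: r=sorted(r,key=lambda d:np.hypot(d["bbox"][0]+d["bbox"][2]/2-near[0],d["bbox"][1]+d["bbox"][3]/2-near[1]))
    return r[0]["mask"]
def rect(m):
    return cv2.minAreaRect(np.argwhere(m)[:,::-1].astype(np.float32))
def fit(views,pts3,x0):
    """fit x,y,yaw of a convex solid to mask hulls (views: list of (pic,mask))"""
    import cv2
    def sup(q,ang): return np.max(q@np.c_[np.cos(ang),np.sin(ang)].T,axis=0)
    ang=np.linspace(0,2*np.pi,72,endpoint=False)
    hs=[]
    for p,m in views:
        c=max(cv2.findContours(m.astype(np.uint8),cv2.RETR_EXTERNAL,cv2.CHAIN_APPROX_NONE)[0],key=cv2.contourArea)[:,0,:].astype(float)
        hs.append(sup(c,ang)+.5)
    def f(s):
        P=pts3.copy();P[:,:2]=P[:,:2]@rot(s[2]).T+s[:2]
        return np.concatenate([sup(w2pix(p,P),ang)-h for (p,m),h in zip(views,hs)])
    r=least_squares(f,x0,loss="soft_l1",x_scale=[.01,.01,.05]);return r.x,np.sqrt(np.mean(r.fun**2))
def box(x0,x1,y0,y1,z0,z1): return np.array([[x,y,z] for x in(x0,x1) for y in(y0,y1) for z in(z0,z1)],float)
NEST=box(-.095,.095,-.195,.16,0,.03)
HOUS=box(-.045,.045,-.06,.06,.03,.052)
a=np.linspace(0,6.28,24)
cyl=lambda r,z:np.c_[r*np.cos(a),r*np.sin(a),0*a+z]
TUBE=np.vstack([cyl(.014,0),cyl(.021,.018),cyl(.021,.022),cyl(.013,.09)])
E
python3 - <<'E'
from h import *
np.set_printoptions(precision=4,suppress=True)
a=eyes.camera("top");b=eyes.camera("scene")
for n,P,x0,na,nb in (("nest",NEST,[.49,.0,.2],(250,187),(268,217)),("housing",HOUS,[.5,-.05,.1],(276,186),(230,208)),("tube",TUBE,[.41,-.37,0],(398,223),(122,170))):
    va,vb=[(p,mask(p,n,q)) for p,q in((a,na),(b,nb))]
    for v in ([va],[vb],[va,vb]):
        if any(k[1] is None for k in v): print(n,"none");continue
        s,e=fit(v,P,x0);print(n,s,np.degrees(s[2]),e)
# direct: deck corners from view, z=.03
c=pix2w(a,np.array([[265,243],[465,211],[484,316],[283,351]])/1.5,.03)[:,:2];print(c)
print("bore",pix2w(a,np.array([[417,274]])/1.5,.052))
hsv=cv2.cvtColor(a["frame"],cv2.COLOR_RGB2HSV);g=((hsv[...,0]>60)&(hsv[...,0]<90)&(hsv[...,1]>90)).astype(np.uint8);g[:130]=0
r=rect(g>0);print("green",pix2w(a,[r[0]],.022),pix2w(a,cv2.boxPoints(r),.022)[:,:2])
E
```

```text
nest [0.5788 0.0519 0.1599] 9.161860475254626 1.0391764138462556
nest [0.5775 0.0501 0.1612] 9.234414709478154 0.4957223027748479
nest [0.5779 0.0507 0.1602] 9.181222511768228 0.8921187890459599
housing [ 0.5855 -0.0419 -0.0378] -2.164773603693361 0.8557874024690852
housing [ 0.5852 -0.0432 -0.0466] -2.670154415831934 0.4502291152260253
housing [ 0.5854 -0.0428 -0.0426] -2.44065971908606 0.7125736117340494
tube [ 0.4814 -0.3412  0.033 ] 1.8881161631709273 0.3868786538831199
tube [ 0.4809 -0.342   0.1356] 7.770860275817725 0.29034068404458435
tube [ 0.4813 -0.3415  0.0895] 5.12688366043488 0.3592687824580959
[[ 0.6471  0.2207]
 [ 0.7008 -0.1292]
 [ 0.517  -0.1584]
 [ 0.4588  0.1869]]
bore [[ 0.5875 -0.0435  0.052 ]]
green [[0.5792 0.1227 0.022 ]] [[0.6232 0.2093]
 [0.6499 0.0574]
 [0.5358 0.0371]
 [0.5093 0.1873]]
```

{"fn": "jog_arm", "kwargs": {
  "series": [
    {"tx": 0.028, "ty": 0.024, "tz": 0, "spin": 5.5, "jaw": 0.05},
    {"tx": 0.028, "ty": 0.024, "tz": 0, "spin": 5.5, "jaw": 0.05},
    {"tx": 0.028, "ty": 0.024, "tz": 0, "spin": 5.5, "jaw": 0.05},
    {"tx": 0.028, "ty": 0.024, "tz": 0, "spin": 5.5, "jaw": 0.05},
    {"tx": 0.028, "ty": 0.024, "tz": 0, "spin": 5.5, "jaw": 0.05},
    {"tx": 0.028, "ty": 0.024, "tz": 0, "spin": 5.5, "jaw": 0.05},
    {"tx": 0.028, "ty": 0.024, "tz": 0, "spin": 5.5, "jaw": 0.05},
    {"tx": 0.028, "ty": 0.024, "tz": 0, "spin": 5.5, "jaw": 0.05},
    {"tx": 0.028, "ty": 0.024, "tz": 0, "spin": 5.5, "jaw": 0.05},
    {"tx": 0.028, "ty": 0.024, "tz": 0, "spin": 5.5, "jaw": 0.05}
  ]
}}

```text
t: 1.93
tcp_pos: [0.481, -0.2709, 0.2074]
ee_rot: [0.785, 0.62, 0.0, 0.0]
contact_force: [-0.2, -1.5, 0.0]
gripper_width: 0.585
```

{"fn": "jog_arm", "kwargs": {
  "series": [
    {"tx": 0.026, "ty": 0.023, "spin": 4.6},
    {"tx": 0.026, "ty": 0.023, "spin": 4.6},
    {"tx": 0.026, "ty": 0.023, "spin": 4.6},
    {"tx": 0.026, "ty": 0.023, "spin": 4.6},
    {"tx": 0.026, "ty": 0.023, "spin": 4.5},
    {"tz": -0.035},
    {"tz": -0.035},
    {"tz": -0.035},
    {"tz": -0.035},
    {"tz": -0.02}
  ]
}}

```text
invalid input
```

{"fn": "jog_arm", "kwargs": {
  "series": [
    {"tz": -0.012},
    {"tz": 0}
  ]
}}

```text
invalid input
```

```bash
python3 - <<'E'
from h import *
b=eyes.camera("scene");save(b,"s1.png",(150,80,260,195),3)
o=sensors.get_obs();q=o["ee_rot"];print(o["tcp_pos"],np.degrees(np.arctan2(-(q[0]**2-q[1]**2),2*q[0]*q[1])),o["gripper_width"],o["contact_force"])
E
```

```text
[ 0.48471403 -0.2668352   0.20725075] -12.833994296130054 0.5855868370411573 [ 0.39470137  5.19308479 -1.84550415]
```

View pics/s1.png

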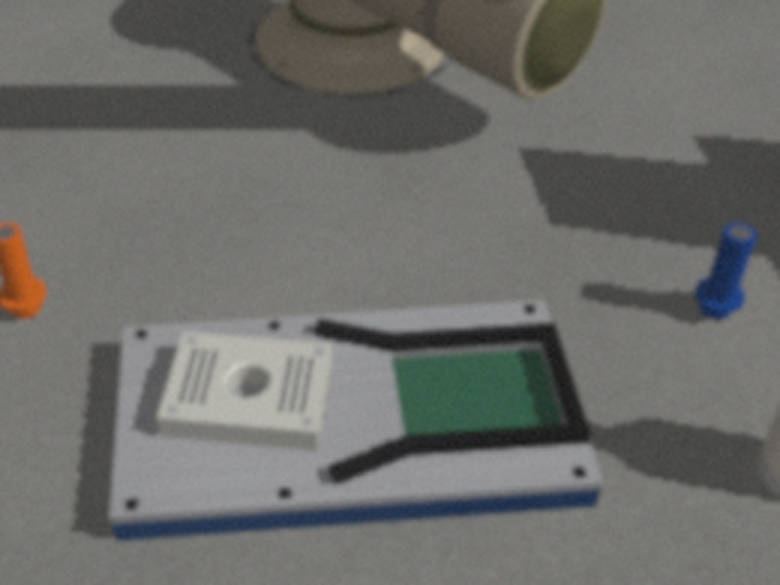

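The scene view shows the scene unchanged, with the housing still skewed on the open deck. The moves were refused because every row needs all the fields, so I'll resend them complete.

{"fn": "jog_arm", "kwargs": {
  "series": [
    {"tx": 0.026, "ty": 0.023, "tz": 0, "spin": 4.6, "jaw": 0.05},
    {"tx": 0.026, "ty": 0.023, "tz": 0, "spin": 4.6, "jaw": 0.05},
    {"tx": 0.026, "ty": 0.023, "tz": 0, "spin": 4.6, "jaw": 0.05},
    {"tx": 0.026, "ty": 0.023, "tz": 0, "spin": 4.6, "jaw": 0.05},
    {"tx": 0.026, "ty": 0.023, "tz": 0, "spin": 4.5, "jaw": 0.05},
    {"tx": 0, "ty": 0, "tz": -0.035, "spin": 0, "jaw": 0.05},
    {"tx": 0, "ty": 0, "tz": -0.035, "spin": 0, "jaw": 0.05},
    {"tx": 0, "ty": 0, "tz": -0.035, "spin": 0, "jaw": 0.05},
    {"tx": 0, "ty": 0, "tz": -0.035, "spin": 0, "jaw": 0.05},
    {"tx": 0, "ty": 0, "tz": 0, "spin": 0, "jaw": 0.05}
  ]
}}

```text
t: 2.82
tcp_pos: [0.6065, -0.1559, 0.0606]
ee_rot: [0.648, 0.761, -0.002, -0.006]
contact_force: [-0.0, 1.5, -1.0]
gripper_width: 0.586
```

```bash
cat >> h.py <<'E'
N0=np.array([.578,.0508]);NA=np.radians(9.2)
def st():
    o=sensors.get_obs();q=o["ee_rot"]
    print("t",round(o["t"],2),"tcp",o["tcp_pos"].round(4),"nest",(rot(NA).T@(o["tcp_pos"][:2]-N0)).round(4),"yaw",np.degrees(np.arctan2(-(q[0]**2-q[1]**2),2*q[0]*q[1])).round(2),"w",round(o["gripper_width"],3),"F",o["contact_force"].round(1))
E
python3 -c "
from h import *
st()"
```

```text
t 2.82 tcp [ 0.6065 -0.1559  0.0606] nest [-0.0049 -0.2086] yaw 9.2 w 0.586 F [-0.   1.5 -1. ]
```

{"fn": "jog_arm", "kwargs": {
  "series": [
    {"tx": 0.0015, "ty": 0, "tz": -0.02, "spin": 0, "jaw": 0.05},
    {"tx": 0, "ty": 0, "tz": -0.012, "spin": 0, "jaw": 0.05},
    {"tx": 0, "ty": 0, "tz": 0, "spin": 0, "jaw": 0.05},
    {"tx": 0, "ty": 0, "tz": 0, "spin": 0, "jaw": 0.05},
    {"tx": -0.0016, "ty": 0.0099, "tz": 0, "spin": 0, "jaw": 0.05},
    {"tx": -0.0016, "ty": 0.0099, "tz": 0, "spin": 0, "jaw": 0.05},
    {"tx": -0.0016, "ty": 0.0099, "tz": 0, "spin": 0, "jaw": 0.05},
    {"tx": -0.0016, "ty": 0.0099, "tz": 0, "spin": 0, "jaw": 0.05},
    {"tx": -0.0016, "ty": 0.0099, "tz": 0, "spin": 0, "jaw": 0.05},
    {"tx": -0.0016, "ty": 0.0099, "tz": 0, "spin": 0, "jaw": 0.05}
  ]
}}

```text
t: 3.65
tcp_pos: [0.6015, -0.0967, 0.0355]
ee_rot: [0.648, 0.762, 0.0, 0.0]
contact_force: [0.6, 1.5, 0.6]
gripper_width: 0.59
```

```bash
python3 - <<'E'
from h import *
st()
b=eyes.camera("scene");save(b,"s2.png",(150,80,260,195),3);st()
E
```

```text
t 3.65 tcp [ 0.6015 -0.0967  0.0355] nest [-0.0003 -0.1493] yaw 9.23 w 0.59 F [0.6 1.5 0.6]
t 3.7 tcp [ 0.6011 -0.095   0.0354] nest [-0.0005 -0.1476] yaw 9.3 w 0.586 F [-0.6  1.6 -0.5]
```

View pics/s2.png

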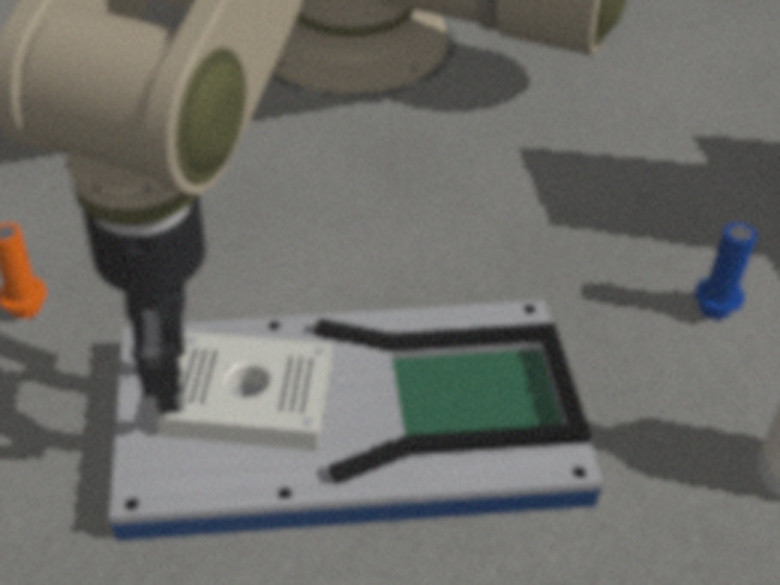

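```bash
python3 - <<'E'
from h import *
a=eyes.camera("top");b=eyes.camera("scene");st()
va,vb=[(p,mask(p,"housing")) for p in(a,b)]
for v in([vb],[va]): 
    s,e=fit(v,HOUS,[.585,-.042,-.04]);print(s,np.degrees(s[2]),e, "nest",rot(NA).T@(s[:2]-N0))
ims=[]
for p,c in((a,(250,120,130,120)),(b,(170,130,130,120))):
    im=p["frame"][:,:,::-1].copy();im=cv2.resize(im,None,fx=3,fy=3,interpolation=cv2.INTER_CUBIC)
    o=sensors.get_obs()["tcp_pos"]
    for sx in(-1,1):
      for xx,yy in((.025,.011),(.0395,.011),(.025,-.011),(.0395,-.011)):
        P=np.r_[o[:2]+rot(NA)@[sx*xx,yy],.038];u=w2pix(p,P)[0]*3+1
        cv2.circle(im,tuple(int(k) for k in u),2,(0,0,255),-1)
    ims.append(im[c[1]*3:(c[1]+c[3])*3,c[0]*3:(c[0]+c[2])*3])
cv2.imwrite("pics/c3.png",np.hstack(ims))
E
```

```text
t 3.8 tcp [ 0.6017 -0.0971  0.0354] nest [-0.0003 -0.1498] yaw 9.28 w 0.585 F [-0.5  0.2 -0.5]
[ 0.58573318 -0.04254116 -0.0467534 ] -2.678772350394859 0.5303793544909852 nest [-0.00728979 -0.09337683]
[0.58895128 0.00617073 0.08023713] 4.597248840208421 13.323103447474224 nest [ 0.00367503 -0.04580607]
```

View pics/c3.png

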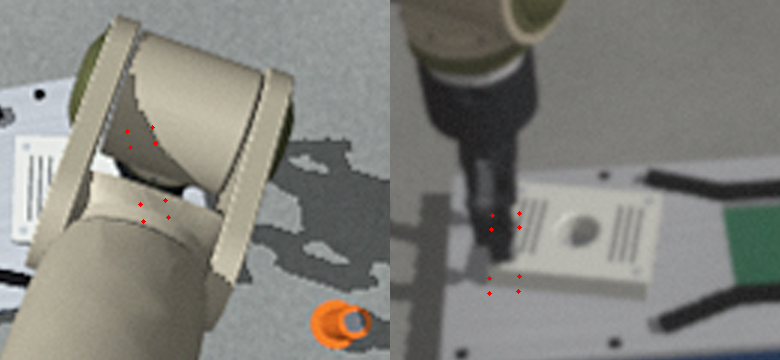

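```bash
python3 - <<'E'
from h import *
b=eyes.camera("scene");save(b,"s4.png",(160,130,100,100),6);o=sensors.get_obs();print(o["qpos"],o["gripper_width"])
print((w2pix(b,o["tcp_pos"]+[0,0,0])-[160,130])*6,(w2pix(b,o["tcp_pos"]+[0,0,.073])-[160,130])*6)
E
```

```text
[-3.55869368e-01  6.47538916e-01  1.35976881e+00 -1.49888186e-04
  1.13405135e+00 -5.16108078e-01] 0.582959444430739
[[288.24466537 507.34753047]] [[266.42000664 376.03093852]]
```

View pics/s4.png

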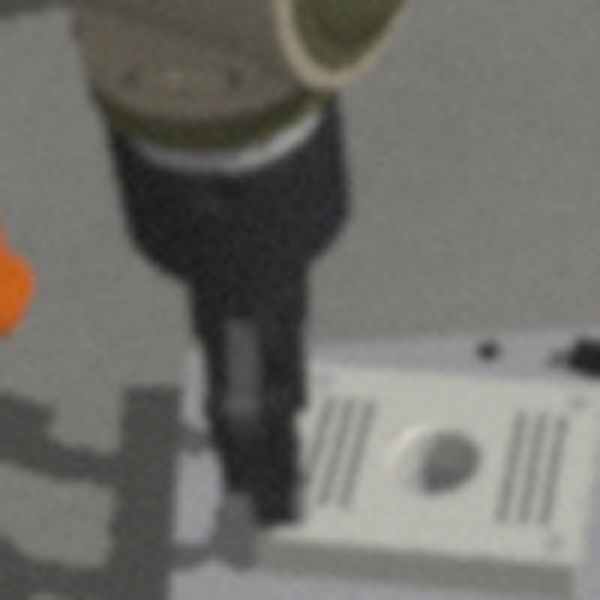

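The scene crop shows the near finger's tip at about (280,520), lying over the housing's top. The housing hasn't moved and the force is nil, so the tips sit higher than I assumed. I'll back off and lower step by step while watching the force.

{"fn": "jog_arm", "kwargs": {
  "series": [
    {"tx": 0.0024, "ty": -0.0148, "tz": 0, "spin": 0, "jaw": 0.05},
    {"tx": 0.0024, "ty": -0.0148, "tz": 0, "spin": 0, "jaw": 0.05},
    {"tx": 0, "ty": 0, "tz": 0, "spin": 0, "jaw": 0.05},
    {"tx": 0, "ty": 0, "tz": -0.002, "spin": 0, "jaw": 0.05},
    {"tx": 0, "ty": 0, "tz": -0.002, "spin": 0, "jaw": 0.05},
    {"tx": 0, "ty": 0, "tz": 0, "spin": 0, "jaw": 0.05}
  ]
}}

```text
t: 4.45
tcp_pos: [0.6061, -0.1275, 0.0306]
ee_rot: [0.648, 0.761, -0.0, -0.001]
contact_force: [-0.4, 0.3, -1.2]
gripper_width: 0.588
```

{"fn": "jog_arm", "kwargs": {
  "series": [
    {"tx": 0, "ty": 0, "tz": -0.002, "spin": 0, "jaw": 0.05},
    {"tx": 0, "ty": 0, "tz": -0.001, "spin": 0, "jaw": 0.05},
    {"tx": 0, "ty": 0, "tz": 0, "spin": 0, "jaw": 0.05}
  ]
}}

```text
t: 4.7
tcp_pos: [0.6064, -0.1273, 0.0279]
ee_rot: [0.648, 0.762, -0.0, -0.0]
contact_force: [-0.7, 0.4, 0.1]
gripper_width: 0.584
```

```bash
python3 - <<'E'
from h import *
b=eyes.camera("scene");save(b,"s5.png",(150,130,110,100),6);st()
E
```

```text
t 4.75 tcp [ 0.6064 -0.1273  0.0281] nest [-0.0004 -0.1804] yaw 9.22 w 0.584 F [ 0.3 -0.5 -0. ]
```

View pics/s5.png

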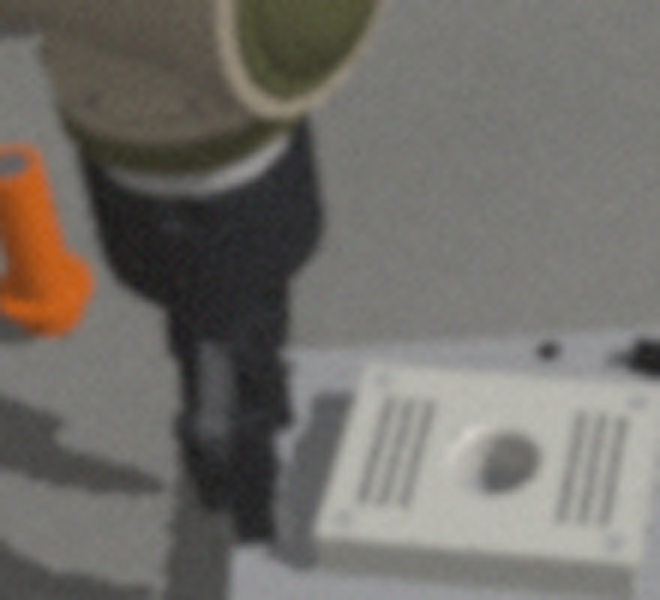

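The tips are still clear of the deck: in the crop they are near (210,505) and (255,540), and there is no contact force. I'll keep lowering.

{"fn": "jog_arm", "kwargs": {
  "series": [
    {"tx": 0, "ty": 0, "tz": -0.002, "spin": 0, "jaw": 0.05},
    {"tx": 0, "ty": 0, "tz": -0.001, "spin": 0, "jaw": 0.05},
    {"tx": 0, "ty": 0, "tz": 0, "spin": 0, "jaw": 0.05}
  ]
}}

```text
t: 5.0
tcp_pos: [0.6064, -0.1275, 0.025]
ee_rot: [0.648, 0.762, -0.0, -0.0]
contact_force: [-0.8, 0.3, -1.1]
gripper_width: 0.583
```

{"fn": "jog_arm", "kwargs": {
  "series": [
    {"tx": 0, "ty": 0, "tz": -0.001, "spin": 0, "jaw": 0.05},
    {"tx": 0, "ty": 0, "tz": -0.001, "spin": 0, "jaw": 0.05},
    {"tx": 0, "ty": 0, "tz": 0, "spin": 0, "jaw": 0.05}
  ]
}}

```text
t: 5.25
tcp_pos: [0.6064, -0.1276, 0.023]
ee_rot: [0.648, 0.762, -0.0, -0.0]
contact_force: [0.5, 0.2, 0.7]
gripper_width: 0.585
```

{"fn": "jog_arm", "kwargs": {
  "series": [
    {"tx": 0, "ty": 0, "tz": -0.001, "spin": 0, "jaw": 0.05},
    {"tx": 0, "ty": 0, "tz": -0.001, "spin": 0, "jaw": 0.05},
    {"tx": 0, "ty": 0, "tz": 0, "spin": 0, "jaw": 0.05}
  ]
}}

```text
t: 5.5
tcp_pos: [0.6064, -0.1276, 0.021]
ee_rot: [0.648, 0.762, -0.0, -0.0]
contact_force: [0.2, 0.2, -0.4]
gripper_width: 0.585
```

{"fn": "jog_arm", "kwargs": {
  "series": [
    {"tx": 0, "ty": 0, "tz": -0.001, "spin": 0, "jaw": 0.05},
    {"tx": 0, "ty": 0, "tz": -0.001, "spin": 0, "jaw": 0.05},
    {"tx": 0, "ty": 0, "tz": 0, "spin": 0, "jaw": 0.05}
  ]
}}

```text
t: 5.75
tcp_pos: [0.6064, -0.1276, 0.019]
ee_rot: [0.648, 0.762, -0.0, -0.0]
contact_force: [-0.0, -0.3, 0.1]
gripper_width: 0.586
```

```bash
python3 - <<'E'
from h import *
b=eyes.camera("scene");st()
# darkest lowest tip pixels in crop
im=b["frame"][150:235,165:235].astype(int);m=im.max(2)<50
for x in range(0,70,2):
    r=np.where(m[:,x])[0]
    if len(r): print(x+165,r.min()+150,r.max()+150,end=" | ")
o=sensors.get_obs()["tcp_pos"];print()
for s in(-1,1):
    for z in(.025,.03,.04,.05): print(s,z,w2pix(b,np.r_[o[:2]+rot(NA)@[s*.025,.0],z]).round(1),w2pix(b,np.r_[o[:2]+rot(NA)@[s*.039,.0],z]).round(1))
E
```

```text
t 5.8 tcp [ 0.6064 -0.1276  0.0191] nest [-0.0005 -0.1806] yaw 9.2 w 0.586 F [0.8 0.2 1.1]
165 160 162 | 167 161 170 | 169 164 176 | 171 165 179 | 173 166 180 | 175 167 181 | 177 167 182 | 179 160 190 | 181 167 208 | 183 167 214 | 185 167 217 | 187 167 216 | 189 166 217 | 191 167 221 | 193 167 221 | 195 166 212 | 197 162 202 | 199 159 176 | 201 158 173 | 
-1 0.025 [[196.2 210.1]] [[196.5 205.7]]
-1 0.03 [[196.  208.7]] [[196.2 204.3]]
-1 0.04 [[195.4 205.9]] [[195.6 201.5]]
-1 0.05 [[194.8 203. ]] [[195.1 198.6]]
1 0.025 [[195.3 226.7]] [[195.  231.6]]
1 0.03 [[195.  225.3]] [[194.7 230.2]]
1 0.04 [[194.4 222.5]] [[194.1 227.4]]
1 0.05 [[193.8 219.6]] [[193.5 224.6]]
```

{"fn": "jog_arm", "kwargs": {
  "series": [
    {"tx": 0, "ty": 0, "tz": -0.001, "spin": 0, "jaw": 0.05},
    {"tx": 0, "ty": 0, "tz": -0.001, "spin": 0, "jaw": 0.05},
    {"tx": 0, "ty": 0, "tz": 0, "spin": 0, "jaw": 0.05}
  ]
}}

```text
t: 6.05
tcp_pos: [0.6064, -0.1276, 0.017]
ee_rot: [0.648, 0.762, -0.0, -0.0]
contact_force: [0.2, 0.3, 0.9]
gripper_width: 0.585
```

{"fn": "jog_arm", "kwargs": {
  "series": [
    {"tx": 0, "ty": 0, "tz": -0.001, "spin": 0, "jaw": 0.05},
    {"tx": 0, "ty": 0, "tz": -0.001, "spin": 0, "jaw": 0.05},
    {"tx": 0, "ty": 0, "tz": 0, "spin": 0, "jaw": 0.05}
  ]
}}

```text
t: 6.3
tcp_pos: [0.6064, -0.1276, 0.015]
ee_rot: [0.648, 0.762, -0.0, -0.0]
contact_force: [0.1, -0.5, 0.0]
gripper_width: 0.59
```

{"fn": "jog_arm", "kwargs": {
  "series": [
    {"tx": 0, "ty": 0, "tz": -0.001, "spin": 0, "jaw": 0.05},
    {"tx": 0, "ty": 0, "tz": -0.001, "spin": 0, "jaw": 0.05},
    {"tx": 0, "ty": 0, "tz": 0, "spin": 0, "jaw": 0.05}
  ]
}}

```text
t: 6.55
tcp_pos: [0.6064, -0.1276, 0.013]
ee_rot: [0.648, 0.762, -0.0, -0.0]
contact_force: [0.3, -0.6, -0.0]
gripper_width: 0.582
```

{"fn": "jog_arm", "kwargs": {
  "series": [
    {"tx": 0, "ty": 0, "tz": -0.001, "spin": 0, "jaw": 0.05},
    {"tx": 0, "ty": 0, "tz": -0.001, "spin": 0, "jaw": 0.05},
    {"tx": 0, "ty": 0, "tz": 0, "spin": 0, "jaw": 0.05}
  ]
}}

```text
t: 6.8
tcp_pos: [0.6064, -0.1276, 0.011]
ee_rot: [0.648, 0.762, -0.0, -0.0]
contact_force: [-0.9, 0.2, 1.4]
gripper_width: 0.589
```

{"fn": "jog_arm", "kwargs": {
  "series": [
    {"tx": 0, "ty": 0, "tz": -0.001, "spin": 0, "jaw": 0.05},
    {"tx": 0, "ty": 0, "tz": -0.001, "spin": 0, "jaw": 0.05},
    {"tx": 0, "ty": 0, "tz": 0, "spin": 0, "jaw": 0.05}
  ]
}}

```text
t: 7.05
tcp_pos: [0.6064, -0.1276, 0.009]
ee_rot: [0.648, 0.762, -0.0, -0.0]
contact_force: [-0.3, 0.4, -0.2]
gripper_width: 0.583
```

```bash
python3 - <<'E'
from h import *
b=eyes.camera("scene");st();save(b,"s6.png",(150,130,110,100),6)
E
```

```text
t 7.1 tcp [ 0.6064 -0.1276  0.0091] nest [-0.0004 -0.1806] yaw 9.2 w 0.585 F [-0.3  0.4 -0.8]
```

View pics/s6.png

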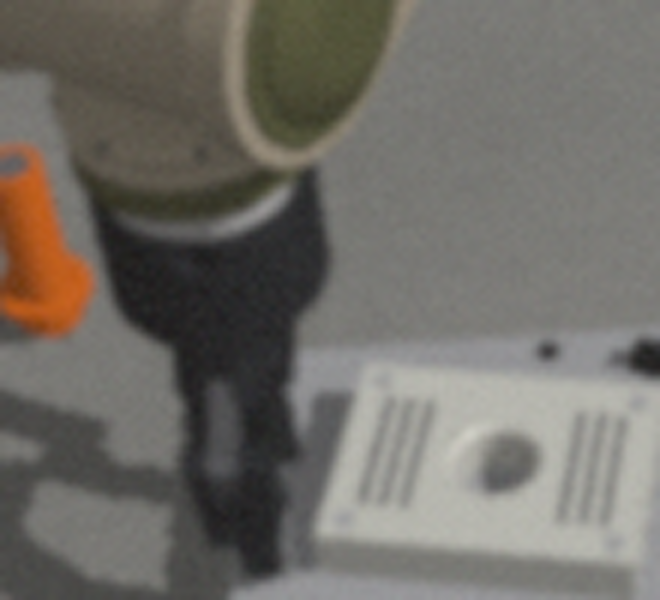

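The crop shows the near tip at about (260,572), which puts it near z 0.038, below the housing top. So the tips really sit about 29 mm above the reported TCP at this opening. I'll narrow the jaws slightly so both fingers bear on the rear face, then push.

{"fn": "jog_arm", "kwargs": {
  "series": [
    {"tx": 0, "ty": 0, "tz": 0, "spin": 0, "jaw": 0.042},
    {"tx": 0, "ty": 0, "tz": 0, "spin": 0, "jaw": 0.042},
    {"tx": -0.0016, "ty": 0.0099, "tz": 0, "spin": 0, "jaw": 0.042},
    {"tx": -0.0016, "ty": 0.0099, "tz": 0, "spin": 0, "jaw": 0.042},
    {"tx": -0.0016, "ty": 0.0099, "tz": 0, "spin": 0, "jaw": 0.042},
    {"tx": -0.0016, "ty": 0.0099, "tz": 0, "spin": 0, "jaw": 0.042},
    {"tx": -0.0016, "ty": 0.0099, "tz": 0, "spin": 0, "jaw": 0.042}
  ]
}}

```text
t: 7.68
tcp_pos: [0.5983, -0.0767, 0.0093]
ee_rot: [0.648, 0.762, 0.0, 0.0]
contact_force: [0.3, -1.1, -0.2]
gripper_width: 0.491
```

```bash
python3 - <<'E'
from h import *
b=eyes.camera("scene");st()
s,e=fit([(b,mask(b,"housing"))],HOUS,[.58,-.03,.05]);print(s,np.degrees(s[2]-NA),e, "nest",rot(NA).T@(s[:2]-N0))
E
```

```text
t 7.73 tcp [ 0.5978 -0.0749  0.0092] nest [-0.0006 -0.1273] yaw 9.3 w 0.494 F [ 0.   2.4 -0.3]
[ 0.5730957  -0.00478995  0.04598065] -6.56550277866148 0.4939953165589775 nest [-0.013729   -0.05409075]
```

{"fn": "jog_arm", "kwargs": {
  "series": [
    {"tx": -0.0012, "ty": 0.0074, "tz": 0, "spin": 0, "jaw": 0.042},
    {"tx": -0.0012, "ty": 0.0074, "tz": 0, "spin": 0, "jaw": 0.042},
    {"tx": -0.0012, "ty": 0.0074, "tz": 0, "spin": 0, "jaw": 0.042},
    {"tx": -0.0012, "ty": 0.0074, "tz": 0, "spin": 0, "jaw": 0.042}
  ]
}}

```text
t: 8.12
tcp_pos: [0.5937, -0.0479, 0.0093]
ee_rot: [0.648, 0.761, 0.0, 0.0]
contact_force: [1.0, -0.7, 0.8]
gripper_width: 0.488
```

```bash
cat >> h.py <<'E'
def hf(x0,z=0):
    b=eyes.camera("scene");st();H=HOUS+[0,0,z]
    s,e=fit([(b,mask(b,"housing"))],H,x0);print(s,"rel",np.degrees(s[2]-NA),e, "nest",rot(NA).T@(s[:2]-N0)); return b
E
python3 -c "
from h import *
hf([.57,.02,.1])"
```

```text
t 8.17 tcp [ 0.5932 -0.0465  0.0092] nest [-0.0006 -0.0985] yaw 9.25 w 0.493 F [-0.4  0.7 -0.2]
[0.56827844 0.02667586 0.00824801] rel -8.727423810177662 1.6348339589427263 nest [-0.0134535  -0.02225952]
```

{"fn": "jog_arm", "kwargs": {
  "series": [
    {"tx": -0.0012, "ty": 0.0074, "tz": 0, "spin": 0, "jaw": 0.042},
    {"tx": -0.0012, "ty": 0.0074, "tz": 0, "spin": 0, "jaw": 0.042},
    {"tx": -0.0012, "ty": 0.0074, "tz": 0, "spin": 0, "jaw": 0.042},
    {"tx": -0.0012, "ty": 0.0074, "tz": 0, "spin": 0, "jaw": 0.042}
  ]
}}

```text
t: 8.55
tcp_pos: [0.59, -0.0192, 0.0099]
ee_rot: [0.648, 0.761, 0.001, 0.001]
contact_force: [-0.3, -1.2, -0.3]
gripper_width: 0.493
```

```bash
python3 -c "
from h import *
b=hf([.57,.05,.15])
save(b,'s7.png',(170,130,190,130),4)"
```

```text
t 8.6 tcp [ 0.5887 -0.0173  0.0094] nest [-0.0003 -0.069 ] yaw 9.22 w 0.493 F [-0.9  1.4 -0.5]
[0.57008131 0.05137353 0.0947587 ] rel -3.7707265490182134 1.5502893523339853 nest [-0.00772513  0.0018322 ]
```

View pics/s7.png

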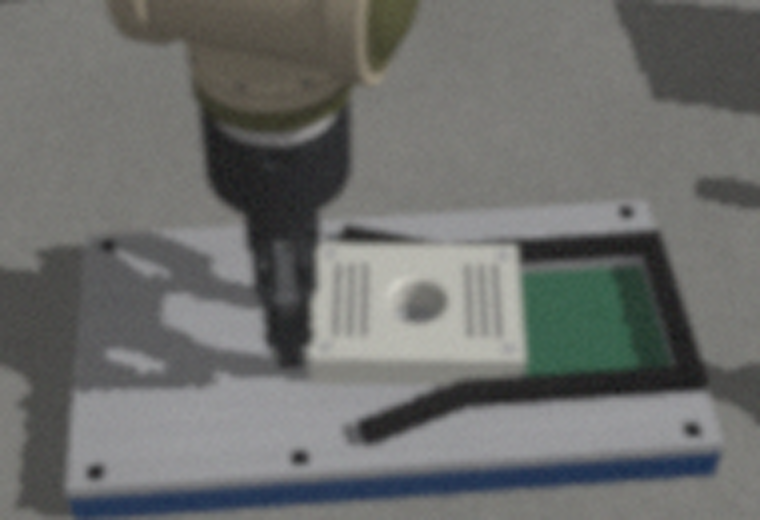

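The picture shows the housing nearly square at about (415,310), entering the guides against the far one, with the fingers on its rear face. I'll keep pushing.

{"fn": "jog_arm", "kwargs": {
  "series": [
    {"tx": -0.0012, "ty": 0.0074, "tz": 0, "spin": 0, "jaw": 0.042},
    {"tx": -0.0012, "ty": 0.0074, "tz": 0, "spin": 0, "jaw": 0.042},
    {"tx": -0.0012, "ty": 0.0074, "tz": 0, "spin": 0, "jaw": 0.042},
    {"tx": -0.0012, "ty": 0.0074, "tz": 0, "spin": 0, "jaw": 0.042},
    {"tx": -0.0012, "ty": 0.0074, "tz": 0, "spin": 0, "jaw": 0.042},
    {"tx": -0.0012, "ty": 0.0074, "tz": 0, "spin": 0, "jaw": 0.042},
    {"tx": -0.0012, "ty": 0.0074, "tz": 0, "spin": 0, "jaw": 0.042},
    {"tx": -0.0012, "ty": 0.0074, "tz": 0, "spin": 0, "jaw": 0.042},
    {"tx": -0.0012, "ty": 0.0074, "tz": 0, "spin": 0, "jaw": 0.042}
  ]
}}

```text
t: 9.4
tcp_pos: [0.5778, 0.0485, 0.0091]
ee_rot: [0.648, 0.762, -0.0, -0.0]
contact_force: [0.1, -1.1, -0.3]
gripper_width: 0.493
```

```bash
python3 -c "
from h import *
b=hf([.565,.12,.16])
save(b,'s8.png',(190,130,190,130),4)"
```

```text
t 9.45 tcp [0.5775 0.0497 0.0091] nest [-0.0007 -0.001 ] yaw 9.26 w 0.494 F [-0.4  0.6 -0.1]
[0.56509435 0.11851242 0.17145011] rel 0.6233677974332026 2.9865771471930906 nest [-0.00191369  0.06890476]
```

{"fn": "jog_arm", "kwargs": {
  "series": [
    {"tx": -0.0008, "ty": 0.0049, "tz": 0, "spin": 0, "jaw": 0.042},
    {"tx": -0.0008, "ty": 0.0049, "tz": 0, "spin": 0, "jaw": 0.042},
    {"tx": -0.0007, "ty": 0.0044, "tz": 0, "spin": 0, "jaw": 0.042},
    {"tx": 0, "ty": 0, "tz": 0, "spin": 0, "jaw": 0.042},
    {"tx": 0, "ty": 0, "tz": 0, "spin": 0, "jaw": 0.042}
  ]
}}

```text
t: 9.92
tcp_pos: [0.5758, 0.0621, 0.0092]
ee_rot: [0.648, 0.762, 0.0, -0.0]
contact_force: [-0.4, -0.3, -0.3]
gripper_width: 0.491
```

```bash
python3 -c "
from h import *
b=hf([.565,.13,.16],-.008)
save(b,'s8.png',(190,130,190,130),4)"
```

```text
t 9.97 tcp [0.5758 0.0619 0.0092] nest [-0.0004  0.0113] yaw 9.21 w 0.492 F [-0.4 -0.  -0.2]Traceback (most recent call last):
  File "<string>", line 3, in <module>
    b=hf([.565,.13,.16],-.008)
  File "h.py", line 49, in hf
    s,e=fit([(b,mask(b,"housing"))],H,x0);print(s,"rel",np.degrees(s[2]-NA),e, "nest",rot(NA).T@(s[:2]-N0)); return b
        ~~~^^^^^^^^^^^^^^^^^^^^^^^^^^^^^^
  File "h.py", line 31, in fit
    c=max(cv2.findContours(m.astype(np.uint8),cv2.RETR_EXTERNAL,cv2.CHAIN_APPROX_NONE)[0],key=cv2.contourArea)[:,0,:].astype(float)
                           ^^^^^^^^
AttributeError: 'NoneType' object has no attribute 'astype'
```

View pics/s8.png

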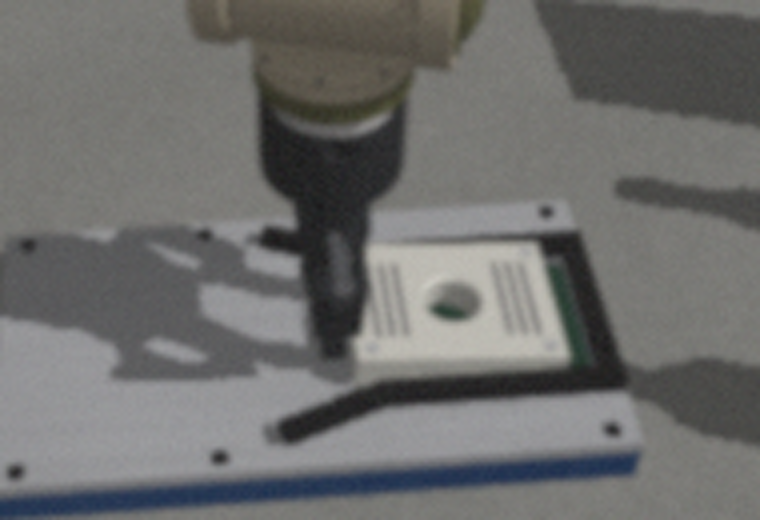

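That picture is from before the last push: the housing was square in the guides, with a green strip still ahead of it at (575,315). Now I'll check numerically whether it has dropped.

```bash
cat >> h.py <<'E'
def white(p,box):
    l,t,w,h=box;im=p["frame"].astype(int);m=np.zeros(im.shape[:2],bool)
    s=im[t:t+h,l:l+w];mm=((s.min(2)>135)&(s.max(2)-s.min(2)<35)).astype(np.uint8)
    n,lab,stt,_=cv2.connectedComponentsWithStats(mm);k=1+np.argmax(stt[1:,4]);m[t:t+h,l:l+w]=lab==k;return m
E
python3 - <<'E'
from h import *
b=eyes.camera("scene");st()
m=mask(b,"housing",(305,205));print(None if m is None else rect(m))
im=b["frame"]
# expected projections for seated vs on-deck
for z in(0,-.008):
    P=HOUS.copy();P[:,:2]=(P[:,:2]+[0,.085])@rot(NA).T+N0;P[:,2]+=z
    print(z,w2pix(b,P[1::2]).round(1).tolist())
for y in(.024,.04,.10,.12,.135,.14,.146,.15):
    # intensities on line x=0.03 at seated top height
    u=w2pix(b,np.r_[rot(NA)@[.03,y]+N0,.044])[0];print(y,u.round(1),im[int(u[1]),int(u[0])])
u=w2pix(b,np.r_[rot(NA)@[0.03,.085]+N0,.044])[0].round().astype(int)
print([im[u[1],c].tolist() for c in range(u[0],u[0]+45,1)][12:])
u=w2pix(b,np.r_[rot(NA)@[0.0,.085]+N0,.044])[0].round().astype(int)
print("col",[im[r,u[0]+13].tolist() for r in range(u[1]-20,u[1]+28)])
print("row",[(c,im[u[1],c].tolist()) for c in range(u[0]-12,u[0]+13)])
E
```

```text
t 10.07 tcp [0.5759 0.0617 0.0092] nest [-0.0004  0.0111] yaw 9.19 w 0.491 F [ 1.1 -0.4  0.1]
((311.55047607421875, 206.51499938964844), (32.24876022338867, 54.169918060302734), 88.09085083007812)
0 [[281.7, 190.8], [331.3, 187.6], [286.8, 219.9], [340.4, 216.3]]
-0.008 [[281.5, 193.1], [330.9, 189.9], [286.6, 222.2], [339.9, 218.6]]
0.024 [285.3 217.1] [153 154 147]
0.04 [292.3 216.6] [176 177 168]
0.1 [318.6 214.8] [180 181 174]
0.12 [327.4 214.2] [171 173 165]
0.135 [333.9 213.8] [178 179 172]
0.14 [336.1 213.6] [168 166 160]
0.146 [338.7 213.4] [77 76 74]
0.15 [340.4 213.3] [40 38 42]
[[181, 181, 172], [180, 181, 173], [183, 183, 175], [181, 181, 174], [183, 183, 176], [182, 183, 174], [181, 182, 174], [181, 182, 175], [173, 172, 167], [163, 163, 161], [159, 161, 159], [163, 163, 162], [170, 172, 165], [147, 148, 141], [102, 102, 97], [58, 55, 55], [35, 36, 35], [41, 36, 39], [44, 42, 45], [66, 64, 64], [96, 95, 94], [118, 117, 113], [124, 121, 118], [120, 120, 116], [118, 119, 115], [122, 121, 119], [123, 121, 119], [118, 119, 116], [120, 117, 116], [119, 120, 116], [124, 120, 1
[... 734 characters left out ...]
], [38, 37, 38], [66, 65, 68], [118, 117, 120], [143, 144, 146], [146, 148, 150], [150, 150, 151]]
row [(298, [181, 180, 174]), (299, [178, 180, 173]), (300, [172, 171, 163]), (301, [174, 173, 167]), (302, [183, 181, 173]), (303, [178, 177, 168]), (304, [159, 158, 149]), (305, [137, 137, 130]), (306, [114, 114, 110]), (307, [109, 110, 103]), (308, [105, 103, 99]), (309, [104, 104, 101]), (310, [105, 105, 102]), (311, [105, 105, 101]), (312, [105, 104, 99]), (313, [105, 104, 101]), (314, [104, 102, 98]), (315, [111, 107, 105]), (316, [141, 141, 135]), (317, [172, 172, 165]), (318, [181, 181, 175]), (319, [181, 181, 174]), (320, [171, 170, 165]), (321, [149, 149, 144]), (322, [143, 145, 139])]
```

{"fn": "jog_arm", "kwargs": {
  "series": [
    {"tx": 0.0016, "ty": -0.0099, "tz": 0, "spin": 0, "jaw": 0.042},
    {"tx": 0, "ty": 0, "tz": 0.035, "spin": 0, "jaw": 0.042},
    {"tx": 0, "ty": 0, "tz": 0.035, "spin": 0, "jaw": 0.06},
    {"tx": 0, "ty": 0, "tz": 0.035, "spin": 0, "jaw": 0.08},
    {"tx": 0, "ty": 0, "tz": 0.035, "spin": 0, "jaw": 0.08},
    {"tx": -0.009, "ty": -0.036, "tz": 0, "spin": 0, "jaw": 0.08},
    {"tx": -0.009, "ty": -0.036, "tz": 0, "spin": 0, "jaw": 0.08},
    {"tx": -0.009, "ty": -0.036, "tz": 0, "spin": 0, "jaw": 0.08},
    {"tx": -0.009, "ty": -0.036, "tz": 0, "spin": 0, "jaw": 0.08},
    {"tx": -0.009, "ty": -0.036, "tz": 0, "spin": 0, "jaw": 0.08}
  ]
}}

```text
t: 10.95
tcp_pos: [0.5316, -0.1303, 0.1494]
ee_rot: [0.648, 0.761, -0.0, 0.0]
contact_force: [0.0, 0.1, 0.3]
gripper_width: 0.938
```

{"fn": "jog_arm", "kwargs": {
  "series": [
    {"tx": -0.009, "ty": -0.036, "tz": 0, "spin": 0, "jaw": 0.08},
    {"tx": -0.009, "ty": -0.036, "tz": 0, "spin": 0, "jaw": 0.08},
    {"tx": -0.009, "ty": -0.036, "tz": 0, "spin": 0, "jaw": 0.08},
    {"tx": -0.009, "ty": -0.036, "tz": 0, "spin": 0, "jaw": 0.08},
    {"tx": -0.009, "ty": -0.036, "tz": 0, "spin": 0, "jaw": 0.08},
    {"tx": -0.006, "ty": -0.033, "tz": 0, "spin": 0, "jaw": 0.08},
    {"tx": 0, "ty": 0, "tz": 0, "spin": 0, "jaw": 0.08}
  ]
}}

```text
t: 11.53
tcp_pos: [0.4794, -0.3473, 0.1488]
ee_rot: [0.65, 0.76, -0.001, 0.001]
contact_force: [-0.1, 0.0, -0.4]
gripper_width: 0.94
```

```bash
python3 - <<'E'
from h import *
np.set_printoptions(precision=4,suppress=True)
a=eyes.camera("top");b=eyes.camera("scene");st()
va,vb=[(p,mask(p,"housing",q)) for p,q in((a,(217,190)),(b,(311,206)))]
for nm,v in(("top",va),("scene",vb)):
    if v[1] is None: print(nm,"none");continue
    print(nm,rect(v[1]))
    for z in(0,-.008):
        s,e=fit([v],HOUS[1::2]+[0,0,z],[.565,.135,.16]);print(z,s,"rel",np.degrees(s[2]-NA),e,"nest",rot(NA).T@(s[:2]-N0))
B=[(p,white(p,q)) for p,q in((a,(180,150,80,80)),(b,(270,170,90,65)))]
print([rect(m) for _,m in B])
va,vb=[(p,mask(p,"tube",q)) for p,q in((a,(398,223)),(b,(122,170)))]
for v in(va,vb):
    if v[1] is not None: print("tube",fit([v],TUBE,[.481,-.3415,0]))
im=np.hstack([cv2.resize(p["frame"][t:t+75,l:l+75,::-1],None,fx=5,fy=5,interpolation=cv2.INTER_CUBIC) for p,l,t in((a,177,152),(b,272,165))])
cv2.imwrite("pics/c9.png",im)
E
```

```text
t 11.63 tcp [ 0.4805 -0.3425  0.1489] nest [-0.1591 -0.3727] yaw 9.05 w 0.937 F [ 0.1 -0.3 -0.4]
top ((209.51589965820312, 192.92587280273438), (35.96112823486328, 48.971343994140625), 80.27242279052734)
0 [0.5615 0.1327 0.1558] rel -0.27252026223420983 0.5279602980314496 nest [-0.0032  0.0835]
-0.008 [0.5623 0.1338 0.1549] rel -0.3249116905060006 0.5109675753546393 nest [-0.0022  0.0844]
scene ((309.4313659667969, 206.50473022460938), (31.75216293334961, 55.832889556884766), 86.05481719970703)
0 [0.5731 0.132  0.1516] rel -0.5119762711803898 0.5835870818138994 nest [0.0081 0.0809]
-0.008 [0.5662 0.1328 0.1507] rel -0.5634541632799305 0.5160497633644641 nest [0.0014 0.0828]
[((219.5, 181.5), (63.0, 79.0), 90.0), ((309.4029541015625, 206.09291076660156), (29.75690269470215, 53.8376350402832), 86.05481719970703)]
tube (array([ 0.4826, -0.3403, -0.1452]), np.float64(0.5343720544270015))
tube (array([ 0.472 , -0.2571,  0.0666]), np.float64(0.6373660015509743))
```

View pics/c9.png

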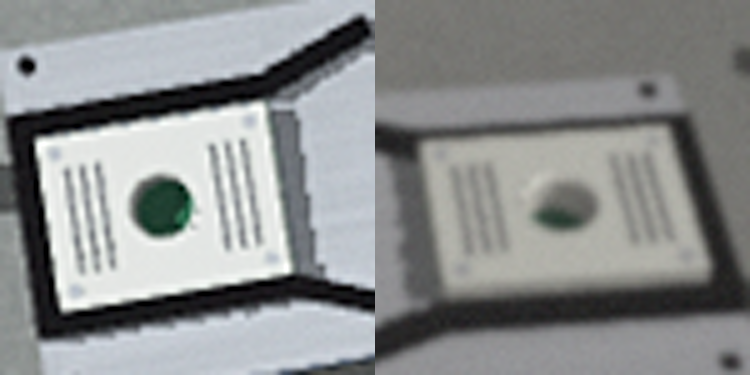

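The crops show the housing in the recess: a thin green line at its rear edge at (285,200), green floor in the bore, and square to the guides. Both cameras agree only for the lowered (-8 mm) height, so it is seated. Now the tube.

{"fn": "jog_arm", "kwargs": {
  "series": [
    {"tx": 0.001, "ty": 0.001, "tz": -0.031, "spin": 0, "jaw": 0.08},
    {"tx": 0, "ty": 0, "tz": -0.031, "spin": 0, "jaw": 0.08},
    {"tx": 0, "ty": 0, "tz": -0.031, "spin": 0, "jaw": 0.08},
    {"tx": 0, "ty": 0, "tz": -0.02, "spin": 0, "jaw": 0.08},
    {"tx": 0, "ty": 0, "tz": -0.011, "spin": 0, "jaw": 0.08},
    {"tx": 0, "ty": 0, "tz": 0, "spin": 0, "jaw": 0.08}
  ]
}}

```text
t: 12.33
tcp_pos: [0.482, -0.3386, 0.0234]
ee_rot: [0.648, 0.762, 0.0, -0.002]
contact_force: [-0.9, -0.2, 0.2]
gripper_width: 0.938
```

{"fn": "jog_arm", "kwargs": {
  "series": [
    {"tx": 0, "ty": 0, "tz": 0, "spin": 0, "jaw": 0.02},
    {"tx": 0, "ty": 0, "tz": 0, "spin": 0, "jaw": 0.02},
    {"tx": 0, "ty": 0, "tz": 0, "spin": 0, "jaw": 0.02},
    {"tx": 0, "ty": 0, "tz": 0, "spin": 0, "jaw": 0.02},
    {"tx": 0, "ty": 0, "tz": 0, "spin": 0, "jaw": 0.02},
    {"tx": 0, "ty": 0, "tz": 0, "spin": 0, "jaw": 0.02},
    {"tx": 0, "ty": 0, "tz": 0, "spin": 0, "jaw": 0.02}
  ],
  "squeeze": 30
}}

```text
t: 12.92
tcp_pos: [0.4828, -0.3404, 0.0263]
ee_rot: [0.648, 0.762, -0.0, 0.001]
contact_force: [0.3, 0.2, 6.9]
gripper_width: 0.297
```

```bash
python3 - <<'E'
from h import *
np.set_printoptions(precision=4,suppress=True)
a=eyes.camera("top");b=eyes.camera("scene");st()
v=mask(b,"tube",(122,170));print(rect(v) if v is not None else None)
print("bore top",pix2w(a,[[209.2,193.4]],.044),pix2w(b,[[(563-375)/5+272,204/5+165]],.044))
# refine bore by dark blob in top picture
im=a["frame"];g=cv2.cvtColor(im,cv2.COLOR_RGB2GRAY)[184:203,200:219]
_,lab,s,c=cv2.connectedComponentsWithStats((g<150).astype(np.uint8));k=1+np.argmax(s[1:,4]);print(s[k],c[k]+[200,184],pix2w(a,[c[k]+[200,184]],.044))
E
```

```text
t 13.02 tcp [ 0.4828 -0.3404  0.0263] nest [-0.1565 -0.371 ] yaw 9.2 w 0.301 F [0.2 1.1 6.8]
((126.69230651855469, 172.5384521484375), (14.904827117919922, 27.06402587890625), 11.309932708740234)
bore top [[0.5621 0.1328 0.044 ]] [[0.5657 0.1345 0.044 ]]
[  3   3  12  12 119] [208.7059 192.7059] [[0.5639 0.1341 0.044 ]]
```

{"fn": "jog_arm", "kwargs": {
  "series": [
    {"tx": 0, "ty": 0, "tz": 0.02, "spin": 0, "jaw": 0.02},
    {"tx": 0, "ty": 0, "tz": 0.03, "spin": 0, "jaw": 0.02},
    {"tx": 0, "ty": 0, "tz": 0.035, "spin": 0, "jaw": 0.02},
    {"tx": 0, "ty": 0, "tz": 0.035, "spin": 0, "jaw": 0.02},
    {"tx": 0.006, "ty": 0.034, "tz": 0, "spin": 0, "jaw": 0.02},
    {"tx": 0.006, "ty": 0.034, "tz": 0, "spin": 0, "jaw": 0.02},
    {"tx": 0.006, "ty": 0.034, "tz": 0, "spin": 0, "jaw": 0.02},
    {"tx": 0.006, "ty": 0.034, "tz": 0, "spin": 0, "jaw": 0.02},
    {"tx": 0.006, "ty": 0.034, "tz": 0, "spin": 0, "jaw": 0.02},
    {"tx": 0.006, "ty": 0.034, "tz": 0, "spin": 0, "jaw": 0.02}
  ]
}}

```text
t: 13.9
tcp_pos: [0.5183, -0.1344, 0.1453]
ee_rot: [0.648, 0.761, 0.0, 0.0]
contact_force: [0.5, -0.9, -0.2]
gripper_width: 0.296
```

{"fn": "jog_arm", "kwargs": {
  "series": [
    {"tx": 0.006, "ty": 0.034, "tz": 0, "spin": 0, "jaw": 0.02},
    {"tx": 0.006, "ty": 0.034, "tz": 0, "spin": 0, "jaw": 0.02},
    {"tx": 0.006, "ty": 0.034, "tz": 0, "spin": 0, "jaw": 0.02},
    {"tx": 0.006, "ty": 0.034, "tz": 0, "spin": 0, "jaw": 0.02},
    {"tx": 0.006, "ty": 0.034, "tz": 0, "spin": 0, "jaw": 0.02},
    {"tx": 0.006, "ty": 0.034, "tz": 0, "spin": 0, "jaw": 0.02},
    {"tx": 0.006, "ty": 0.034, "tz": 0, "spin": 0, "jaw": 0.02},
    {"tx": 0.0035, "ty": 0.032, "tz": 0, "spin": 0, "jaw": 0.02},
    {"tx": 0, "ty": 0, "tz": 0, "spin": 0, "jaw": 0.02},
    {"tx": 0, "ty": 0, "tz": 0, "spin": 0, "jaw": 0.02}
  ]
}}

```text
t: 14.73
tcp_pos: [0.5636, 0.1353, 0.145]
ee_rot: [0.647, 0.762, -0.0, -0.0]
contact_force: [-0.6, -0.3, 0.5]
gripper_width: 0.295
```

```bash
python3 - <<'E'
from h import *
np.set_printoptions(precision=4,suppress=True)
b=eyes.camera("scene");st()
for d in eyes.silhouettes(b,"tube")[:3]: print(d["conf"],d["bbox"],rect(d["mask"]))
o=sensors.get_obs()["tcp_pos"]
# lower part visible: predicted pixel of foot bottom/flange edges for tube at tcp, bottom zb
for zb in(.10,.11,.12,.13): print(zb,w2pix(b,[[o[0],o[1],zb],[o[0],o[1]-.021,zb+.02],[o[0],o[1]+.021,zb+.02],[o[0]+.014,o[1],zb]]).round(1).tolist())
u=w2pix(b,np.r_[o[:2],.12])[0].astype(int)
im=b["frame"]
print("col",[(r,im[r,u[0]].tolist()) for r in range(u[1]-25,u[1]+22,1)])
save(b,"s10.png",(u[0]-60,u[1]-60,120,130),4.5)
E
```

```text
t 14.78 tcp [0.5637 0.1341 0.1451] nest [-0.0008  0.0845] yaw 9.26 w 0.299 F [-0.1 -0.3 -0.2]
0.92 [146.8, 153.1, 21.4, 33.0] ((156.21890258789062, 169.38650512695312), (32.024314880371094, 15.596259117126465), 81.02737426757812)
0.57 [304.8, 149.7, 17.4, 36.9] ((310.3918762207031, 168.35133361816406), (33.174015045166016, 17.58382225036621), 66.50143432617188)
0.1 [[311.4, 188.2], [302.5, 181.3], [322.0, 182.3], [311.5, 192.8]]
0.11 [[311.8, 185.0], [302.9, 178.0], [322.5, 179.0], [311.9, 189.6]]
0.12 [[312.2, 181.8], [303.2, 174.6], [323.0, 175.6], [312.4, 186.4]]
0.13 [[312.7, 178.5], [303.6, 171.2], [323.6, 172.1], [312.8, 183.0]]
col [(156, [84, 84, 81]), (157, [85, 86, 83]), (158, [91, 90, 88]), (159, [92, 90, 88]), (160, [90, 91, 86]), (161, [88, 90, 86]), (162, [87, 86, 83]), (163, [85, 84, 82]), (164, [83, 83, 80]), (165, [82, 83, 79]), (166, [81, 81, 81]), (167, [83, 82, 83]), (168, [85, 84, 86]), (169, [91, 92, 88]), (170, [96, 99, 94]), (171, [101, 99, 98]), (172, [111, 108, 105]), (173, [109, 107, 103]), (174, [112, 111, 105]), (175, [113, 110, 106]), (176, [111, 111, 107]), (177, [110, 111, 106]), (178, [125, 126, 121]), (179, [154, 154, 145]), (180, [172, 173, 165]), (181, [164, 163, 157]), (182, [139, 138, 133]), (183, [125, 122, 116]), (184, [114, 114, 110]), (185, [122, 123, 119]), (186, [141, 143, 141]), (187, [146, 147, 147]), (188, [121, 120, 124]), (189, [81, 80, 81]), (190, [86, 89, 84]), (191, [145, 144, 140]), (192, [176, 176, 169]), (193, [184, 182, 175]), (194, [183, 183, 175]), (195, [185, 184, 175]), (196, [186, 185, 176]), (197, [183, 182, 175]), (198, [183, 184, 175]), (199, [180, 179, 172]), (200, [169, 169, 163]), (201, [151, 150, 142]), (202, [126, 127, 121])]
```

View pics/s10.png

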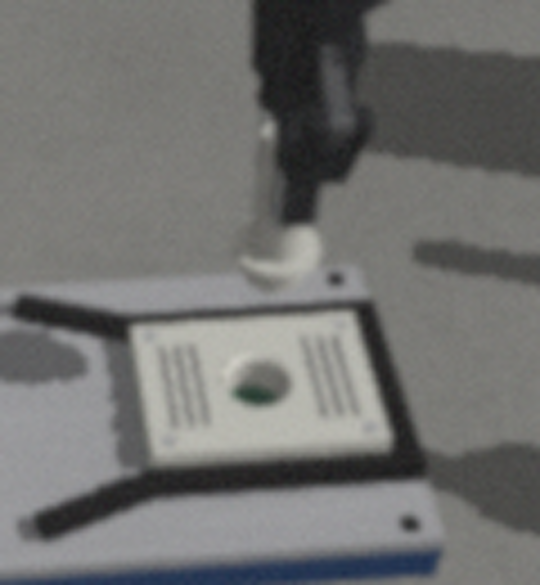

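The tube is held just above the bore, and the finger tips sit just above the flange, which is at crop (282,250). It may be tilted in the nest-y plane, so I'll fit the tilt numerically from the mask.

```bash
cat >> h.py <<'E'
def tubefit(b,near,show=True):
    m=mask(b,"tube",near); o=sensors.get_obs()["tcp_pos"]
    if show:
        l,t,w,h=cv2.boundingRect(m.astype(np.uint8));print(l,t)
        g=cv2.cvtColor(b["frame"],cv2.COLOR_RGB2GRAY)
        for r in range(t-1,t+h+2): print(r,"".join("#" if m[r,c] else "." for c in range(l-2,l+w+2))," ".join("%3d"%g[r,c] for c in range(l-2,l+w+2)))
    c=max(cv2.findContours(m.astype(np.uint8),cv2.RETR_EXTERNAL,cv2.CHAIN_APPROX_NONE)[0],key=cv2.contourArea)[:,0,:].astype(float)
    ang=np.radians(np.arange(-20,201,10));D=np.c_[np.cos(ang),np.sin(ang)].T
    h=np.max((c+.5)@D,axis=0)+.0
    def P(s):
        T=TUBE.copy();T[:,2]-=.045
        ct,sn=np.cos(s[3]),np.sin(s[3]);q=T.copy()   # tilt in nest y-z plane: foot toward -y for s3>0
        q[:,1]=ct*T[:,1]+sn*T[:,2];q[:,2]=-sn*T[:,1]+ct*T[:,2]
        q[:,:2]=q[:,:2]@rot(NA).T+s[:2];q[:,2]+=s[2]+.045;return q
    f=lambda s:np.r_[np.max(w2pix(b,P(s))@D,axis=0)-h,(s[0]-o[0])/.0005]
    r=least_squares(f,[o[0],o[1],o[2]-.026,0],x_scale=[.01,.01,.01,.1],loss="soft_l1")
    print("tube xy,zb",r.x[:3].round(4),"tilt",np.degrees(r.x[3]).round(1),"off",(rot(NA).T@(r.x[:2]-o[:2])).round(4),"rms",np.sqrt(np.mean(r.fun[:-1]**2)).round(2))
E
python3 - <<'E'
from h import *
b=eyes.camera("scene");st();tubefit(b,(313,168))
E
```

```text
t 14.88 tcp [0.5638 0.133  0.1452] nest [-0.0008  0.0834] yaw 9.14 w 0.293 F [ 0.5 -0.3  0.4]
302 148
147 ......................... 119 121 120 119 119 119 121 116 104  93  91  80  60  43  38  39  39  40  41  33  44  47  49  61  75
148 ...........#............. 120 119 117 119 118 122 120 117 111 115 127 116  77  45  41  42  44  37  40  38  38  49  47  55  70
149 ..........###............ 119 118 121 120 119 123 123 118 117 135 148 132  86  48  46  50  46  44  39  39  38  45  44  48  60
150 .........####............ 118 121 123 120 121 122 120 117 124 140 148 125  81  51  48  46  50  42  36  30  37  37  39  49  53
151 .........####............ 121 121 123 120 121 122 119 119 114 122 129 112  74  43  41  44  45  41  37  35  35  34  36  38  47
152 .........####............ 124 121 121 120 123 123 120 117 107 107 106  98  72  39  40  42  41  36  34  35  35  28  40  39  45
153 .........####............ 123 120 122 121 123 117 121 115 104  98 101  89  68  44  41  35  33  33  29  35  32  37  40  41  43
154 .........###............. 121 118 119 122 119 121 119 112 101  98  97  82  57  38  3
[... 3836 characters left out ...]
..... 150 150 147 151 149 145 135 122 116 112 113 112 121 133 144 151 154 155 150 150 149 151 153 148 139
185 ........#########........ 148 152 152 149 153 149 146 141 130 121 119 123 134 145 151 150 150 151 150 153 151 150 152 150 149
186 ..........####........... 150 150 150 150 149 151 149 149 146 142 139 137 146 151 152 153 153 152 154 153 153 149 151 147 147
187 ......................... 151 153 150 151 152 151 150 147 148 146 146 145 146 148 148 144 149 141 146 145 143 138 133 131 130
188 ......................... 143 144 144 146 146 145 138 133 130 127 121 123 117 118 118 111 112 107 109 110 107 101  96  91  92
tube xy,zb [0.5639 0.1298 0.1184] tilt -6.1 off [-0.0005 -0.0029] rms 1.39
```

The mask shows it upright after all: the shaft edge's lean matches perspective. The flange is centred at column 312, as predicted, and the foot is at z≈0.118. Now to lower it.

{"fn": "jog_arm", "kwargs": {
  "series": [
    {"tx": 0, "ty": 0, "tz": -0.02, "spin": 0, "jaw": 0.02},
    {"tx": 0, "ty": 0, "tz": -0.02, "spin": 0, "jaw": 0.02},
    {"tx": 0, "ty": 0, "tz": -0.015, "spin": 0, "jaw": 0.02},
    {"tx": 0, "ty": 0, "tz": -0.01, "spin": 0, "jaw": 0.02},
    {"tx": 0, "ty": 0, "tz": 0, "spin": 0, "jaw": 0.02},
    {"tx": 0, "ty": 0, "tz": 0, "spin": 0, "jaw": 0.02}
  ]
}}

```text
t: 15.43
tcp_pos: [0.5641, 0.1334, 0.0805]
ee_rot: [0.648, 0.761, -0.0, -0.0]
contact_force: [0.1, 0.4, 0.5]
gripper_width: 0.292
```

```bash
python3 - <<'E'
from h import *
b=eyes.camera("scene");st()
o=sensors.get_obs()["tcp_pos"];T=TUBE.copy();T[:,:2]+=o[:2];T[:,2]+=o[2]-.027
q=w2pix(b,T);print("flange pred",q[48:72].min(0),q[48:72].max(0),"foot pred",q[:24].min(0),q[:24].max(0))
B=w2pix(b,cyl(.016,.044)+np.r_[.5643,.1337,0]);print("bore pred",B.min(0),B.max(0))
g=cv2.cvtColor(b["frame"],cv2.COLOR_RGB2GRAY)
for r in range(190,222): print(r," ".join("%3d"%v for v in g[r,296:326]))
E
```

```text
t 15.48 tcp [0.5645 0.1336 0.081 ] nest [-0.0001  0.0839] yaw 9.16 w 0.293 F [ 0.1 -0.1  0.1]
flange pred [301.1357967  189.25685666] [319.7988732  202.77833069] foot pred [303.47691108 198.00836642] [315.68990422 207.00944427]
bore pred [302.31936071 200.25295752] [316.15501286 210.52965396]
190  78  79  76  75  69  72  76  80  89  95  96  96  86  82  68  46  42  41  36  35  47  67  92 103 105 110 120 121 132 139
191  85  86  93  88  86  77  81  87  95  99  99  97  92  82  66  47  41  41  43  44  60  94 127 149 153 156 160 161 168 169
192 144 145 144 143 138 117 104 103  99 101 100  98  95  86  72  58  59  66  69  78  90 123 158 172 174 176 177 179 178 175
193 175 174 175 169 155 131 113 105 101  99 101 102 102  96  91  88  99 117 125 132 141 157 174 179 182 182 182 183 178 175
194 179 180 178 171 155 126 110 106 100 101 104 106 102 107 110 120 133 148 160 166 171 177 177 177 180 181 178 181 180 176
195 176 180 177 169 146 122 107 104 100 101 103 105 111 113 122 133 149 156 170 173 181 179 172 165 170 174 166 165 173 166
196 161 167 171 163 141 117 109 104 102 101 103 106 110 114 12
[... 2461 characters left out ...]
 180 183 182 178 180 179 181 184 182 182 184 181 184 182 181 185 180 182 180 181
217 182 181 180 182 180 181 182 179 182 182 180 181 179 180 182 181 179 182 184 182 182 182 181 182 182 182 182 181 181 181
218 181 180 181 181 182 181 178 182 182 183 179 181 180 180 182 181 183 183 183 182 183 180 179 179 180 179 179 178 178 178
219 180 179 180 182 182 179 182 179 178 178 178 181 181 179 178 178 175 177 177 176 178 175 170 168 170 165 167 166 164 162
220 176 177 178 174 173 175 173 171 170 169 173 167 166 169 165 162 159 161 158 158 156 157 154 152 151 148 149 147 148 146
221 163 161 160 159 159 157 155 151 152 151 150 146 150 148 143 141 140 137 137 137 137 135 133 131 129 132 131 128 128 124
```

{"fn": "jog_arm", "kwargs": {
  "series": [
    {"tx": 0, "ty": 0, "tz": -0.003, "spin": 0, "jaw": 0.02},
    {"tx": 0, "ty": 0, "tz": -0.003, "spin": 0, "jaw": 0.02},
    {"tx": 0, "ty": 0, "tz": -0.003, "spin": 0, "jaw": 0.02},
    {"tx": 0, "ty": 0, "tz": -0.002, "spin": 0, "jaw": 0.02},
    {"tx": 0, "ty": 0, "tz": -0.002, "spin": 0, "jaw": 0.02},
    {"tx": 0, "ty": 0, "tz": 0, "spin": 0, "jaw": 0.02}
  ]
}}

```text
t: 15.98
tcp_pos: [0.5637, 0.134, 0.0668]
ee_rot: [0.648, 0.762, -0.0, -0.0]
contact_force: [-1.0, 0.7, -1.1]
gripper_width: 0.301
```

{"fn": "jog_arm", "kwargs": {
  "series": [
    {"tx": 0, "ty": 0, "tz": -0.002, "spin": 0, "jaw": 0.02},
    {"tx": 0, "ty": 0, "tz": -0.001, "spin": 0, "jaw": 0.02},
    {"tx": 0, "ty": 0, "tz": 0, "spin": 0, "jaw": 0.02}
  ]
}}

```text
t: 16.23
tcp_pos: [0.5638, 0.134, 0.064]
ee_rot: [0.648, 0.762, -0.0, -0.0]
contact_force: [-0.3, -0.1, -0.3]
gripper_width: 0.293
```

{"fn": "jog_arm", "kwargs": {
  "series": [
    {"tx": 0, "ty": 0, "tz": -0.002, "spin": 0, "jaw": 0.02},
    {"tx": 0, "ty": 0, "tz": -0.002, "spin": 0, "jaw": 0.02},
    {"tx": 0, "ty": 0, "tz": -0.002, "spin": 0, "jaw": 0.02},
    {"tx": 0, "ty": 0, "tz": -0.002, "spin": 0, "jaw": 0.02},
    {"tx": 0, "ty": 0, "tz": 0, "spin": 0, "jaw": 0.02}
  ]
}}

```text
t: 16.65
tcp_pos: [0.5637, 0.134, 0.0557]
ee_rot: [0.648, 0.762, -0.0, -0.0]
contact_force: [-0.0, 0.6, -0.2]
gripper_width: 0.296
```

{"fn": "jog_arm", "kwargs": {
  "series": [
    {"tx": 0, "ty": 0, "tz": -0.001, "spin": 0, "jaw": 0.02},
    {"tx": 0, "ty": 0, "tz": -0.001, "spin": 0, "jaw": 0.02},
    {"tx": 0, "ty": 0, "tz": 0, "spin": 0, "jaw": 0.02}
  ]
}}

```text
t: 16.9
tcp_pos: [0.5638, 0.134, 0.0541]
ee_rot: [0.648, 0.762, -0.0, -0.0]
contact_force: [1.0, -0.5, -0.4]
gripper_width: 0.301
```

{"fn": "jog_arm", "kwargs": {
  "series": [
    {"tx": 0, "ty": 0, "tz": -0.001, "spin": 0, "jaw": 0.02},
    {"tx": 0, "ty": 0, "tz": 0, "spin": 0, "jaw": 0.02}
  ]
}}

```text
t: 17.07
tcp_pos: [0.5638, 0.134, 0.0531]
ee_rot: [0.648, 0.762, -0.0, -0.0]
contact_force: [0.0, -0.2, -0.4]
gripper_width: 0.297
```

{"fn": "jog_arm", "kwargs": {
  "series": [
    {"tx": 0, "ty": 0, "tz": -0.001, "spin": 0, "jaw": 0.02},
    {"tx": 0, "ty": 0, "tz": 0, "spin": 0, "jaw": 0.02}
  ]
}}

```text
t: 17.23
tcp_pos: [0.564, 0.134, 0.0524]
ee_rot: [0.648, 0.762, 0.0, 0.0]
contact_force: [0.5, 0.5, 0.8]
gripper_width: 0.296
```

{"fn": "jog_arm", "kwargs": {
  "series": [
    {"tx": 0, "ty": 0, "tz": -0.001, "spin": 0, "jaw": 0.02},
    {"tx": 0, "ty": 0, "tz": 0, "spin": 0, "jaw": 0.02}
  ]
}}

```text
t: 17.4
tcp_pos: [0.564, 0.134, 0.0523]
ee_rot: [0.648, 0.762, 0.0, 0.0]
contact_force: [-3.3, -0.1, 9.0]
gripper_width: 0.296
```

Contact at TCP z 0.0523 with 9 N, as expected for the flange on the housing. Release and withdraw.

{"fn": "jog_arm", "kwargs": {
  "series": [
    {"tx": 0, "ty": 0, "tz": 0, "spin": 0, "jaw": 0.04},
    {"tx": 0, "ty": 0, "tz": 0, "spin": 0, "jaw": 0.06},
    {"tx": 0, "ty": 0, "tz": 0, "spin": 0, "jaw": 0.08},
    {"tx": 0, "ty": 0, "tz": 0, "spin": 0, "jaw": 0.08},
    {"tx": 0, "ty": 0, "tz": 0, "spin": 0, "jaw": 0.08},
    {"tx": 0, "ty": 0, "tz": 0.01, "spin": 0, "jaw": 0.08},
    {"tx": 0, "ty": 0, "tz": 0.03, "spin": 0, "jaw": 0.08},
    {"tx": 0, "ty": 0, "tz": 0.04, "spin": 0, "jaw": 0.08},
    {"tx": 0, "ty": 0, "tz": 0.04, "spin": 0, "jaw": 0.08},
    {"tx": 0, "ty": 0, "tz": 0.03, "spin": 0, "jaw": 0.08}
  ]
}}

```text
t: 18.23
tcp_pos: [0.5642, 0.1341, 0.2055]
ee_rot: [0.648, 0.762, 0.001, 0.001]
contact_force: [0.2, 0.5, -0.1]
gripper_width: 0.937
```

{"fn": "jog_arm", "kwargs": {
  "series": [
    {"tx": -0.01, "ty": -0.038, "tz": 0, "spin": 0, "jaw": 0.08},
    {"tx": -0.01, "ty": -0.038, "tz": 0, "spin": 0, "jaw": 0.08},
    {"tx": -0.01, "ty": -0.038, "tz": 0, "spin": 0, "jaw": 0.08},
    {"tx": -0.01, "ty": -0.038, "tz": 0, "spin": 0, "jaw": 0.08},
    {"tx": -0.01, "ty": -0.038, "tz": 0, "spin": 0, "jaw": 0.08},
    {"tx": -0.01, "ty": -0.038, "tz": 0, "spin": 0, "jaw": 0.08},
    {"tx": -0.01, "ty": -0.038, "tz": 0, "spin": 0, "jaw": 0.08},
    {"tx": -0.01, "ty": -0.038, "tz": 0, "spin": 0, "jaw": 0.08},
    {"tx": 0, "ty": 0, "tz": 0, "spin": 0, "jaw": 0.08}
  ]
}}

```text
t: 18.98
tcp_pos: [0.4825, -0.1757, 0.2018]
ee_rot: [0.65, 0.76, -0.001, 0.001]
contact_force: [0.9, -0.7, -0.4]
gripper_width: 0.937
```

```bash
python3 - <<'E'
from h import *
np.set_printoptions(precision=4,suppress=True)
a=eyes.camera("top");b=eyes.camera("scene");st()
for n,p,q in(("top",a,(209,190)),("scene",b,(309,190))):
    m=mask(p,"tube",q)
    if m is None: print(n,"no tube");continue
    print(n,"rect",rect(m))
    c=np.argwhere(m)[:,::-1]; print("bbox",c.min(0),c.max(0))
    for zb in(.026,.036):
        T=TUBE[24:]+[.5642,.1337,zb];u=w2pix(p,T);print(zb,"pred",u.min(0).round(1),u.max(0).round(1),"fit",fit([(p,m)],TUBE[24:]+[0,0,zb],[.564,.134,0])[0][:2],fit([(p,m)],TUBE[24:]+[0,0,zb],[.564,.134,0])[1])
    h=mask(p,"housing",(q[0],q[1]+8))
    if h is not None:
        s,e=fit([(p,h)],HOUS[1::2]+[0,0,-.008],[.565,.135,.16]);print("housing",s,"rel",np.degrees(s[2]-NA),e,"nest",rot(NA).T@(s[:2]-N0))
    for t in("blue_tube","horn","bottle"): print(t,[np.round(d["bbox"]).tolist() for d in eyes.find_in(p,t)[:1]])
save(b,"s11.png",(240,110,140,120),5)
E
```

```text
t 19.08 tcp [ 0.4835 -0.1711  0.2018] nest [-0.1287 -0.2039] yaw 9.04 w 0.937 F [-0.2 -0.1  0.4]
top rect ((209.0, 192.5), (13.0, 16.0), 90.0)
bbox [201 186] [217 199]
0.026 pred [199.7 183.9] [217.  200.7] fit [0.5635 0.1323] 0.5013938850766407
0.036 pred [199.1 183.4] [216.6 200.3] fit [0.5624 0.131 ] 0.5669754946932655
housing [0.5625 0.1333 0.1509] rel -0.5524367374931003 0.4581897191899615 nest [-0.0021  0.0839]
blue_tube [[113.0, 240.0, 27.0, 12.0]]
horn [[385.0, 148.0, 26.0, 20.0]]
bottle [[98.0, 165.0, 35.0, 25.0]]
scene rect ((308.5, 195.0), (32.0, 17.0), 90.0)
bbox [300 179] [317 211]
0.026 pred [300.2 179.1] [318.5 212.2] fit [0.5638 0.1321] 0.3480898021377654
0.036 pred [300.5 175.8] [319.  209.3] fit [0.5733 0.131 ] 0.23028131734273183
housing [0.5658 0.1319 0.1416] rel -1.086028772917788 0.6572827075902009 nest [0.0009 0.082 ]
blue_tube [[384.0, 155.0, 17.0, 30.0]]
horn [[77.0, 203.0, 29.0, 43.0]]
bottle [[407.0, 190.0, 37.0, 61.0]]
```

```bash
python3 -c "
from bench import job_done
print(job_done())"
```

```text
the job is handed in; nothing more can be done
None
```

The housing is in the recess and the white tube from the table stands seated in its bore. I handed the job in at about 19 s of the 64 s allowed; no verdict is reported.

**What I did:**
- **Housing:** I pushed it along the deck and between the guides with both fingers on its rear face until it dropped into the recess.
- **Tube:** I lowered it into the bore until it met 9 N of resistance, at the height expected for the flange resting on the housing. I then released it and moved the arm clear.

**Last checks:**
- **Housing:** The two cameras agree to about 4 mm if its top is 8 mm below deck-riding height, against about 12 mm otherwise. It is 0.5 to 1.1° off square, within what the fit can resolve.
- **Tube:** Both cameras place it within about 2 mm of the bore with its foot at 26 mm, the seated height. A foot 10 mm higher would put the two views about 11 mm apart.
- **Other parts:** The blue tube, horn and bottle show within 4 pixels of where they started.

**What disagreed or failed:**
- **First push:** It passed over the housing without touching it. With the jaws partly open, the finger tips were about 29 mm above the reported tool point, far more than the interface text suggests.
- **Housing y fit:** The scene camera's last fit gave nest y 82 mm, 1 mm outside what the recess allows. The top camera gave 83.9 mm.
- **Final picture:** I could not view it because I had reached the 12-picture limit, so the last checks are numbers only.

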